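# Scrape the broken rusks off the bread board

## Robot

A 6-joint arm with a two-finger parallel gripper is mounted at the origin on the work surface. World frame = base frame: x ahead of the robot, y to its left, z up, the work surface at z = 0. Lengths are in m, angles in rad, forces in N, time in s.
With the tool pointing down it reaches from about 0.35 to 0.975 m from the base axis. Payload 4.9 kg.
Tool frame: the origin (TCP) lies at the very end of the fingers, on their centre line; the grasp point (between the pads) lies 19 mm behind it; z points along the fingers, y is the line along which they close (so a half turn about z gives the same grasp; the last joint's range is limited). The gripper opens to 85 mm and grips with 20 to 120 N. Pads are 22 mm wide; open, the fingers measure 114 mm over their backs; the gripper's body (76 mm by 85 mm) begins 54 mm behind the grasp point. The pads swing forward as they close: fully open they stand 13 mm farther back than shut.
Start: joints at [-1.352, 0.053, 1.613, -0, 1.476, -0.119], TCP at [0.207, -0.59, 0.231] pointing down, gripper open.
Joint ranges: [-3.01, 3.01], [-1.01, 2.22], [0.06, 2.58], [-1.02, 4.17], [0.09, 2.62], [-3.14, 3.14]. Speed limits (rad/s): [2.57, 2.57, 3.14, 3.14, 3.14, 3.14].

## Interface

Orientations are given as a unit quaternion [w, x, y, z].
In Python, from plant import manip gives the robot as it stands.
- The arm moves only by the shell command python3 -m pendant 'ROWS'. ROWS is JSON, a list of rows, each a list of 3 entries, a list of its own where there are three numbers: the opening, from 0 (shut) to 1 (fully open), then the shift along the tool's x, y, z in units of 12 cm (1.0 is 12 cm), then the turn about the tool's z in units of pi rad (1.0 is pi rad). In form: [[gripper, [dx, dy, dz], roll], ...]. A call has 1 to 10 rows; each row is the pose to reach, as a shift and turn from the pose commanded when the call began, along the tool's axes at that moment, turning the shorter way round; what a row does not reach only later rows make up. A row lasts 1/10 s, in which the tool goes at most 50 mm and 8.59 degrees, less where a joint would pass 70% of its speed; a pose out of reach is approached as far as the arm can. A call with a number of a shift or a turn outside -1 to 1 is refused whole. A call with a gripper value outside its range is refused whole. The fingers move at their own pace and stop on an object; the grip force is fixed at half the most. Time passes only in rows, so rows that repeat a pose let the fingers close. It gives the time, the measured TCP pose, the force, the opening and the grip force at its end, in the units of the state.
- manip.state(): the state, without advancing time (a new reading comes with each control period).
- manip.grab_frame(name): name is "scene" or "top" or "wrist"; returns a dict with "img" (400x640x3 uint8, red, green, blue), "fx", "fy", "cx", "cy" (pixels), "eye" and "rotation" of the camera in the world; the wrist camera has in their place "tool_from_camera" (4x4, takes a point from camera to tool coordinates, whose origin is the TCP and whose axes are the flange's). Camera axes: x right, y down, z forward; pixel columns grow to the right and rows downward; lengths in m; the calibration is good to about 2 mm. A picture is of the moment at which its call begins: read the wrist's pose just before it. There is no depth.
- manip.job_done(): hands the job in; it is judged then, once.
The state is a dict: "time": time; "joint_pos": joint angles; "joint_vel": joint speeds; "joint_efforts": joint torques, N m; "tool_pos": TCP position; "tool_rot": TCP orientation; "contact_force": force on the tool from outside, world axes, zero at the start; "ft_torque": the same for the moment, N m; "gripper_width": opening from 0.0 (shut) to 1.0 (fully open); "grasp_force": force on a finger pad.
Only numpy, scipy, OpenCV 4.12 (cv2) and the standard library are available. Lean on these libraries where they do the work, as an engineer would, in place of code of your own. Each camera call takes 0.05 s, during which the arm holds its last target. There are 200 camera calls.

## Task

Take the scraper block from its tray and use it to push all four broken rusk pieces off the open end of the bread board into the crumb bin, without touching the pieces with the gripper. Then set the scraper back in its tray, foot down and flat on the tray's floor, without dropping it, and let go; leave the remote and the jar where they are.

Things in the scene. Friction and masses are not known exactly. Their poses are not given: they have to be found in the camera images.
- board: White bread board on wooden feet, 188 x 240 mm, fixed to the counter. Origin: its centre, at counter level. Its flat top is 55 mm above the counter. A wooden rail, 12 mm wide and 14 mm higher than the top, runs along each of its two long sides (along the board's y axis, at x = -88 and +88 mm), leaving a clear channel 164 mm wide (x); the two ends, at y = -120 and +120 mm, are open.
- bin: Open steel crumb bin, 188 (x) x 105 (y) x 52 mm high, walls and floor 4 mm, fixed to the counter tight against one open end of the board (either end), its rim 3 mm below the board's top. Origin: centre of its underside; axes parallel to the board's.
- rest: Shallow white plastic tray in which the scraper is kept, to the left or right of the board, 178 (x) x 72 (y) x 12 mm high, walls and floor 4 mm (inside 170 x 64 mm), fixed. Origin: centre of its underside.
- scraper: Scraper block, 160 g: a flat grey foot 140 (x) x 40 (y) x 20 mm high with an upright wooden grip fin centred on top, 90 mm long (x), 22 mm thick (y), reaching from 20 to 66 mm above the underside. The same either way round. Origin: centre of its underside; z up. It starts lying in its tray, foot down, nearly parallel to it.
- remote: Dark grey TV remote control, 175 (x) x 46 x 20 mm, lying on the counter by the board's other end. Bystander. Origin: centre of its underside.
- jar: Closed coffee jar, 72 mm across, 120 mm high, on the counter on the side of the board away from the scraper's tray. Bystander. Origin: centre of its underside.
- rusk0: Broken piece of hard brown rusk, 44 x 26 x 18 mm, 16 g, loose on the board, at any yaw, within 66 mm (along the board's y) of the board's centre. Origin: the middle of the piece (9 mm above its underside).
- rusk1: Broken piece of hard brown rusk, 44 x 26 x 18 mm, 16 g, loose on the board, at any yaw, within 66 mm (along the board's y) of the board's centre. Origin: the middle of the piece (9 mm above its underside).
- rusk2: Broken piece of hard brown rusk, 44 x 26 x 18 mm, 16 g, loose on the board, at any yaw, within 66 mm (along the board's y) of the board's centre. Origin: the middle of the piece (9 mm above its underside).
- rusk3: Broken piece of hard brown rusk, 44 x 26 x 18 mm, 16 g, loose on the board, at any yaw, within 66 mm (along the board's y) of the board's centre. Origin: the middle of the piece (9 mm above its underside).
Mind the look-alikes: they are no part of the job. Leave any green look-alike of the rusk1 alone.

How it is judged:
By the outcome, as a careful person would: the job done as asked, in the order asked, and still so for the second after the job is handed in, with the robot touching nothing.
It also fails if it takes over 61 s, if anything falls off the work surface, if the arm or the gripper's body presses on something with over 40 N, if the wrist force passes 120 N, or if a joint passes its speed limit or range.

## Working session

There is one attempt and no reset: what is moved stays moved. The work goes in short steps, Python scripts to look and compute and a shell command to move; the robot and the scene stay as the last step left them, time stands still between calls to the robot, and variables do not carry over. Pictures are saved under pics/ and viewed, at most 10 in all, crops included, and the job is handed in when it is done.

```bash
mkdir -p pics; ls
python3 - <<'E'
from plant import manip
import cv2,numpy as np
for n in("top","scene"):
    f=manip.grab_frame(n); cv2.imwrite(f"pics/{n}0.png",f["img"][...,::-1]); print(n,f["fx"],f["fy"],f["cx"],f["cy"],np.round(f["eye"],4).tolist(),np.round(f["rotation"],4).tolist())
print(manip.state())
E
```

```text
pics
top 506.5543043480128 506.5543043480128 312.6928383933072 199.73204824850254 [0.3755, 0.0068, 1.1528] [-0.0383, 0.7102, -0.7016, 0.0437]
scene 497.441002698507 497.441002698507 316.598683287436 198.01280985630248 [1.1638, 0.8332, 0.9463] [-0.1496, 0.3005, 0.8514, -0.403]
{'time': 0.1, 'joint_pos': array([-1.35198487e+00,  5.33273024e-02,  1.61415542e+00, -1.32012403e-05,
        1.47599658e+00, -1.19017063e-01]), 'joint_vel': array([-0.00151991, -0.00109892, -0.00396701,  0.00023232,  0.00154301,
        0.00032805]), 'joint_efforts': array([-1.06982105e-03, -3.94898772e+01, -3.71366394e+01, -2.57369038e-04,
        3.84859362e-03,  2.09302634e-06]), 'tool_pos': array([ 0.2070133 , -0.58912437,  0.23016411]), 'tool_rot': array([-9.41820140e-04,  9.85767329e-01,  1.68112707e-01, -5.36118021e-05]), 'contact_force': array([-0.67870303,  0.20313512, -0.83867691]), 'ft_torque': array([ 0.00169108,  0.05826948, -0.02759894]), 'grasp_force': 0.0, 'gripper_width': 1.0008750967950844}
```

View pics/top0.png

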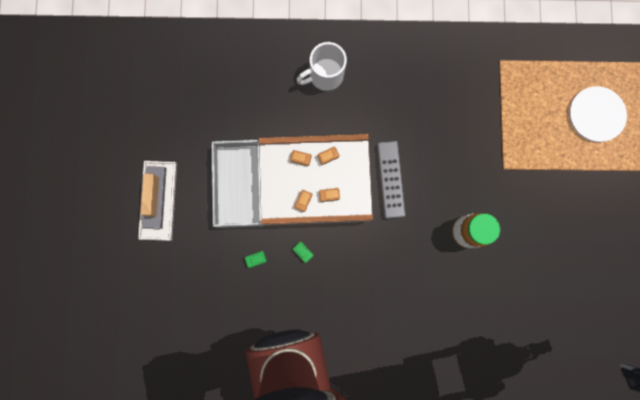

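View pics/scene0.png

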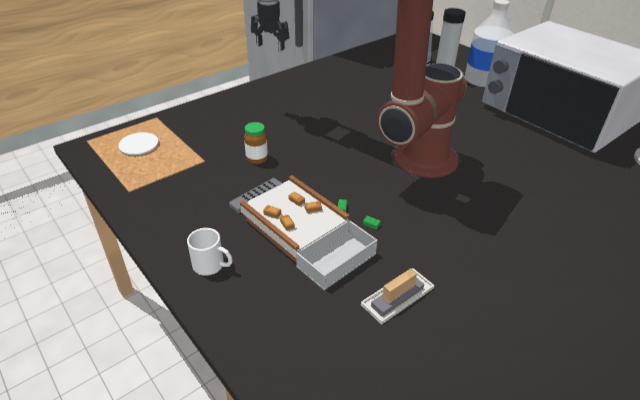

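The top view shows the scraper in its tray at (155,200), the bin at (236,183), the board at (315,180), four rusks between (300,157) and (330,195), the remote at (391,180) and the jar at (480,230). There are green decoys at (256,259) and (303,252). The bin is at the board's +y end, so I push towards +y.

```bash
cat > h.py <<'E'
import cv2,numpy as np
from scipy.spatial.transform import Rotation as R
from plant import manip
def q(w): return R.from_quat([w[1],w[2],w[3],w[0]])
def cam(f,st=None):
    if "eye" in f: return np.array(f["eye"]),q(f["rotation"]).as_matrix() if np.size(f["rotation"])==4 else np.array(f["rotation"])
    T=np.array(f["tool_from_camera"]); A=q(st["tool_rot"]).as_matrix()
    return A@T[:3,3]+st["tool_pos"],A@T[:3,:3]
def cast(f,uv,z,st=None):
    e,M=cam(f,st); uv=np.atleast_2d(uv).astype(float)
    d=np.c_[(uv[:,0]-f["cx"])/f["fx"],(uv[:,1]-f["cy"])/f["fy"],np.ones(len(uv))]@M.T
    return e+d*((z-e[2])/d[:,2])[:,None]
def blobs(m,amin):
    c,_=cv2.findContours(m.astype(np.uint8),cv2.RETR_EXTERNAL,cv2.CHAIN_APPROX_NONE)
    return sorted([x[:,0] for x in c if cv2.contourArea(x)>amin],key=len,reverse=True)
def rect(p): # world xy pts -> centre,size,angle of long axis deg
    (c,s,a)=cv2.minAreaRect((p[:,:2]*1000).astype(np.float32))
    if s[0]<s[1]: s=(s[1],s[0]);a+=90
    return np.round(c,1),np.round(s,1),round((a+90)%180-90,1)
E
python3 - <<'E'
from h import *
f=manip.grab_frame("top");im=f["img"];hsv=cv2.cvtColor(im,cv2.COLOR_RGB2HSV)
h,s,v=[hsv[...,i].astype(int) for i in range(3)]
yy,xx=np.mgrid[:400,:640]; roi=(yy>120)&(yy<250)&(xx>125)&(xx<410)
org=roi&(h<20)&(s>90)&(v>60)
print("orange")
for c in blobs(org,30):
    print(c.mean(0).round(),[(z,)+rect(cast(f,c,z)) for z in(.055,.069,.07,.073)])
w=roi&(s<40)&(v>180)
w=cv2.morphologyEx(w.astype(np.uint8),cv2.MORPH_CLOSE,np.ones((3,3)))
print("white")
for c in blobs(w,100): print(c.mean(0).round(),[(z,)+rect(cast(f,c,z)) for z in(.012,.055)])
g=roi&(s<60)&(v>100)&(v<=200)&(xx<262)&(xx>205)
print("bin")
for c in blobs(g,300): print(c.mean(0).round(),rect(cast(f,c,.052)))
d=roi&(v>50)&(v<110)&(xx>370)
print("remote")
for c in blobs(d,300): print(c.mean(0).round(),rect(cast(f,c,.02)))
E
```

```text
orange
[317. 219.] [(0.055, array([461. ,  -9.8]), array([241.6,  11.6]), -87.3), (0.069, array([459.9,  -9.6]), array([238.5,  11.4]), -87.3), (0.07, array([459.9,  -9.6]), array([238.3,  11.4]), -87.3), (0.073, array([459.6,  -9.5]), array([237.6,  11.4]), -87.3)]
[314. 138.] [(0.055, array([640.4,  -1.2]), array([241.8,  14.4]), -87.1), (0.069, array([637.1,  -1.1]), array([238.7,  14.2]), -87.1), (0.07, array([636.8,  -1.1]), array([238.5,  14.2]), -87.1), (0.073, array([636.1,  -1.1]), array([237.8,  14.2]), -87.1)]
[149. 195.] [(0.055, array([510.6, 355.7]), array([90.4, 32.9]), -1.1), (0.069, array([508.9, 351.3]), array([89.2, 32.5]), -1.1), (0.07, array([508.8, 350.9]), array([89.1, 32.5]), -1.1), (0.073, array([508.4, 350. ]), array([88.9, 32.4]), -1.1)]
[329. 194.] [(0.055, array([515.7, -36.6]), array([42.3, 24.8]), -82.1), (0.069, array([513.9, -36.1]), array([41.8, 24.5]), -82.1), (0.07, array([513.8, -36. ]), array([41.7, 24.5]), -82.1), (0.073, array([513.4, -35.9]), array([41.6, 24.4]), -82.1)]
[300. 158.] [(0.055, array([596.7,  27.8]), array([42.3, 25. ]), 76.5), (
[... 529 characters left out ...]
, array([41.8, 24.3]), -23.1), (0.07, array([500.4,  20.5]), array([41.7, 24.3]), -23.1), (0.073, array([500.1,  20.5]), array([41.6, 24.2]), -23.1)]
white
[314. 180.] [(0.012, array([556.1,  -2.8]), array([255.3, 170.3]), -86.4), (0.055, array([549.3,  -2.4]), array([245.7, 163.9]), -86.4)]
[160. 200.] [(0.012, array([504., 351.]), array([176.6,  72.5]), -1.3), (0.055, array([499.2, 338. ]), array([170. ,  69.7]), -1.3)]
[235. 190.] [(0.012, array([536.6, 175.1]), array([172.8,  94.5]), 2.8), (0.055, array([530.5, 168.7]), array([166.3,  90.9]), 2.8)]
bin
[237. 183.] (array([540.5, 167.4]), array([192.3, 110.5]), 2.0)
remote
[390. 185.] (array([ 545.6, -176.1]), array([293.9,  87.4]), -0.1)
```

```bash
P="python3 -m pendant"
$P '[[1,[0.79,0.28,0],0.114],[1,[0.79,0.28,0],0.114],[1,[0.79,0.28,0],0.114],[1,[0.79,0.28,0],0.114]]'
$P '[[1,[0.4,-1,0],0],[1,[0.4,-1,0],0],[1,[0.4,-1,0],0],[1,[0.4,-1,0],0]]'
$P '[[1,[0.4,-1,0],0],[1,[0.4,-1,0],0],[1,[0.4,-1,0],0],[1,[0.4,-1,0],0]]'
$P '[[1,[0.4,-1,0],0],[1,[0.4,-1,0],0],[1,[0.4,-1,0],0],[1,[0.4,-1,0],0]]'
```

```text
time: 0.55
tool_pos: [0.309, -0.5894, 0.2305]
tool_rot: [-0.001, 1.0, -0.009, -0.0]
contact_force: [-0.4, 0.4, 0.2]
gripper_width: 0.998
grasp_force: 0.0
time: 0.95
tool_pos: [0.3586, -0.4683, 0.2312]
tool_rot: [-0.0, 1.0, -0.008, 0.0]
contact_force: [-0.3, -0.2, -1.0]
gripper_width: 0.999
grasp_force: 0.0
time: 1.35
tool_pos: [0.4089, -0.3502, 0.2313]
tool_rot: [-0.0, 1.0, -0.008, 0.0]
contact_force: [-0.3, -0.2, 0.5]
gripper_width: 1.0
grasp_force: 0.0
time: 1.75
tool_pos: [0.4595, -0.232, 0.2313]
tool_rot: [0.0, 1.0, -0.009, 0.0]
contact_force: [-0.3, -0.7, 0.0]
gripper_width: 0.998
grasp_force: 0.0
```

```bash
P="python3 -m pendant"
$P '[[1,[0.1,-1,0],0],[1,[0.1,-1,0],0],[1,[0.1,-1,0],0],[1,[0.1,-1,0],0]]' >/dev/null
$P '[[1,[0.1,-1,0],0],[1,[0.1,-1,0],0],[1,[0.1,-1,0],0],[1,[0.1,-1,0],0]]'>/dev/null
$P '[[1,[0.1,-1,0],0],[1,[0.1,-1,0],0],[1,[0.1,-1,0],0],[1,[0.1,-1,0],0]]'>/dev/null
$P '[[1,[0,-1,0],0],[1,[0,-1,0],0],[1,[0,-1,0],0],[1,[0,-1,0],0]]' >/dev/null
$P '[[1,[0,-0.9,0],0],[1,[0,-0.9,0],0],[1,[0,-0.9,0],0],[1,[0,-0.9,0],0],[1,[0,-0.9,0],0],[1,[0,-0.9,0],0]]'
python3 - <<'E'
from h import *
st=manip.state();f=manip.grab_frame("wrist");cv2.imwrite("pics/w1.png",f["img"][...,::-1])
im=f["img"];hsv=cv2.cvtColor(im,cv2.COLOR_RGB2HSV);h,s,v=[hsv[...,i].astype(int) for i in range(3)]
m=(h<22)&(s>70)&(v>60)
for c in blobs(m,300): print("fin",c.mean(0).round(),rect(cast(f,c,.070,st)))
w=(s<40)&(v>180); w=cv2.morphologyEx(w.astype(np.uint8),cv2.MORPH_CLOSE,np.ones((5,5)))
for c in blobs(w,300): print("white",c.mean(0).round(),rect(cast(f,c,.012,st)))
print(cam(f,st)[0])
E
```

```text
time: 3.95
tool_pos: [0.5077, 0.3519, 0.2313]
tool_rot: [0.0, 1.0, -0.011, 0.0]
contact_force: [-0.2, -0.2, 0.4]
gripper_width: 1.004
grasp_force: 0.0
fin [584. 219.] (array([461.7,  58.1]), array([127.8,  17.3]), -87.2)
fin [594.  51.] (array([633.1,  86.1]), array([88.6, 13.8]), -87.2)
fin [315. 178.] (array([513.2, 357.4]), array([91.1, 22.1]), -1.2)
fin [  5. 354.] (array([289.1, 760.3]), array([106.2,  22.6]), -18.2)
fin [619. 182.] (array([503.6,  26.7]), array([45. , 40.3]), -23.0)
fin [626.  91.] (array([597.7,  43.1]), array([37. , 28.9]), 76.5)
white [470. 138.] (array([537.6, 148.9]), array([209.5, 112.3]), 2.7)
white [590. 142.] (array([542.9,  13.9]), array([185.6, 155.6]), 2.9)
white [323. 169.] (array([506. , 352.9]), array([175.9,  71.3]), -1.3)
[0.57585575 0.35098434 0.37349532]
```

View pics/w1.png

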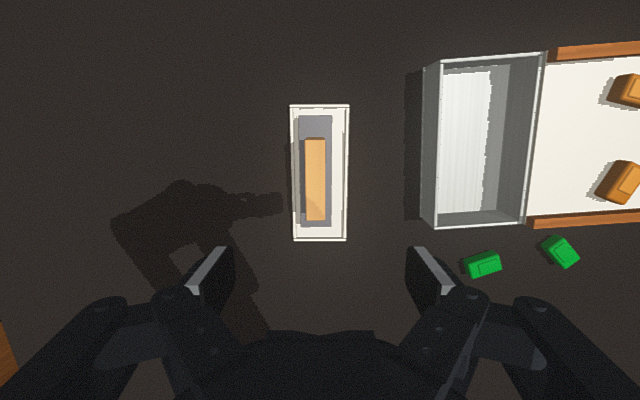

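The wrist view shows the fin at (315,178), upright between the open fingers' columns and parallel to the tray. The bin is empty, at (480,140). I descend and grip.

```bash
P="python3 -m pendant"
$P '[[1,[0.03,-0.04,0.4],0],[1,[0.03,-0.04,0.8],0],[1,[0.03,-0.04,0.8],0]]' >/dev/null
$P '[[1,[0,0,0.3],0],[1,[0,0,0.6],0],[1,[0,0,0.82],0],[1,[0,0,0.82],0],[1,[0,0,0.82],0]]'
$P '[[0,[0,0,0],0],[0,[0,0,0],0],[0,[0,0,0],0],[0,[0,0,0],0],[0,[0,0,0],0],[0,[0,0,0],0],[0,[0,0,0],0],[0,[0,0,0],0]]'
```

```text
time: 4.8
tool_pos: [0.5119, 0.3591, 0.0391]
tool_rot: [-0.0, 1.0, -0.01, 0.001]
contact_force: [0.1, -0.5, -0.2]
gripper_width: 0.999
grasp_force: 0.0
time: 5.6
tool_pos: [0.511, 0.3591, 0.0376]
tool_rot: [-0.0, 1.0, -0.01, 0.0]
contact_force: [-1.5, -2.4, 5.2]
gripper_width: 0.245
grasp_force: 61.4
```

```bash
P="python3 -m pendant"
$P '[[0,[0,0,-0.1],0],[0,[0,0,-0.3],0],[0,[0,0,-0.6],0],[0,[0,0,-0.84],0],[0,[0,0,-0.84],0],[0,[0,0,-0.84],0]]'
$P '[[0,[0.03,0.2,0],0],[0,[0.05,0.45,0],0],[0,[0.08,0.7,0],0],[0,[0.108,0.958,0],0]]' >/dev/null
$P '[[0,[0.03,0.25,0],0],[0,[0.05,0.5,0],0],[0,[0.08,0.75,0],0],[0,[0.108,0.958,0],0]]' >/dev/null
$P '[[0,[0.03,0.25,0],0],[0,[0.05,0.5,0],0],[0,[0.08,0.75,0],0],[0,[0.108,0.958,0],0]]' >/dev/null
$P '[[0,[0.03,0.25,0],-0.005],[0,[0.05,0.5,0],-0.01],[0,[0.08,0.75,0],-0.022],[0,[0.108,0.958,0],-0.022],[0,[0.108,0.958,0],-0.022],[0,[0.108,0.958,0],-0.022]]'
python3 - <<'E'
from h import *
st=manip.state()
for n in("wrist","scene"):
    f=manip.grab_frame(n);im=f["img"][...,::-1]
    if n=="scene": im=cv2.resize(im[140:300,180:420],None,fx=2.5,fy=2.5)
    cv2.imwrite(f"pics/{n}2.png",im)
E
python3 -c "
import cv2,numpy as np
a=cv2.imread('pics/wrist2.png');b=cv2.imread('pics/scene2.png')
b=cv2.resize(b,(400,267));a=cv2.resize(a,(400,250));cv2.imwrite('pics/c2.png',np.vstack([a,b]))"
```

```text
time: 6.2
tool_pos: [0.5106, 0.359, 0.1379]
tool_rot: [-0.0, 1.0, -0.01, 0.0]
contact_force: [-0.2, -0.4, -2.4]
gripper_width: 0.25
grasp_force: 60.6
time: 8.0
tool_pos: [0.5517, -0.1017, 0.1352]
tool_rot: [-0.001, 1.0, 0.024, -0.002]
contact_force: [-0.7, 1.4, -2.1]
gripper_width: 0.246
grasp_force: 60.5
```

View pics/c2.png

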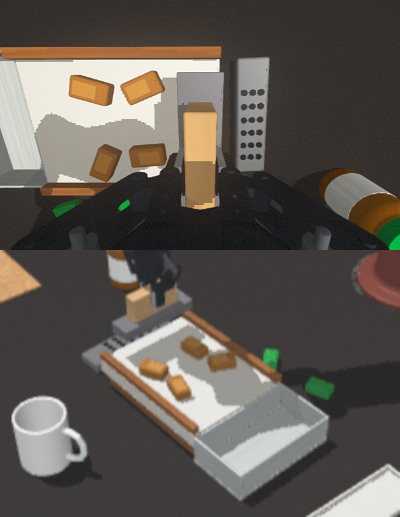

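The scraper hangs level in the gripper over the board's −y end, with the foot clear behind all four rusks. I lower it to the board next.

```bash
P="python3 -m pendant"
$P '[[0,[0.015,0,0.1],0],[0,[0.015,0,0.2],0],[0,[0.015,0,0.3],0],[0,[0.015,0,0.33],0],[0,[0.015,0,0.33],0]]'
$P '[[0,[0,0,0.01],0],[0,[0,0,0.02],0],[0,[0,0,0.03],0],[0,[0,0,0.035],0],[0,[0,0,0.035],0]]'
```

```text
time: 8.6
tool_pos: [0.554, -0.1013, 0.0964]
tool_rot: [-0.0, 1.0, 0.025, -0.001]
contact_force: [0.4, 0.9, -1.7]
gripper_width: 0.249
grasp_force: 60.6
time: 9.1
tool_pos: [0.555, -0.1018, 0.094]
tool_rot: [0.0, 1.0, 0.024, 0.0]
contact_force: [-0.2, -0.1, -1.6]
gripper_width: 0.245
grasp_force: 60.6
```

```bash
P="python3 -m pendant"
$P '[[0,[0,0,0.01],0],[0,[0,0,0.02],0],[0,[0,0,0.02],0]]'
$P '[[0,[0,0,0.005],0],[0,[0,0,0.01],0],[0,[0,0,0.01],0]]'
```

```text
time: 9.4
tool_pos: [0.5547, -0.1017, 0.0912]
tool_rot: [-0.0, 1.0, 0.024, -0.0]
contact_force: [-0.9, 0.6, -1.6]
gripper_width: 0.252
grasp_force: 60.6
time: 9.7
tool_pos: [0.5549, -0.1018, 0.0902]
tool_rot: [-0.0, 1.0, 0.024, -0.0]
contact_force: [-0.3, 0.1, -0.7]
gripper_width: 0.248
grasp_force: 60.6
```

```bash
P="python3 -m pendant"
$P '[[0,[-0.01,-0.03,0],0],[0,[-0.01,-0.09,0],0],[0,[-0.01,-0.15,0],0],[0,[-0.01,-0.21,0],0],[0,[-0.01,-0.27,0],0],[0,[-0.01,-0.33,0],0],[0,[-0.01,-0.39,0],0],[0,[-0.01,-0.45,0],0],[0,[-0.01,-0.51,0],0],[0,[-0.01,-0.57,0],0]]'
$P '[[0,[0,-0.06,0],0],[0,[0,-0.12,0],0],[0,[0,-0.18,0],0],[0,[0,-0.24,0],0],[0,[0,-0.30,0],0],[0,[0,-0.36,0],0],[0,[0,-0.42,0],0],[0,[0,-0.48,0],0],[0,[0,-0.54,0],0],[0,[0,-0.60,0],0]]'
python3 - <<'E'
from h import *
o=[]
for n in("wrist","scene"):
    im=manip.grab_frame(n)["img"][...,::-1]
    if n=="scene": im=im[140:300,180:420]
    o.append(cv2.resize(im,(450,300 if n=="scene" else 281)))
cv2.imwrite("pics/c3.png",np.vstack(o))
E
```

```text
time: 10.7
tool_pos: [0.5504, -0.0329, 0.0903]
tool_rot: [0.0, 1.0, 0.024, 0.0]
contact_force: [-0.0, -0.2, -0.6]
gripper_width: 0.25
grasp_force: 60.6
time: 11.7
tool_pos: [0.5469, 0.039, 0.0903]
tool_rot: [0.0, 1.0, 0.024, 0.0]
contact_force: [0.5, -0.2, -1.4]
gripper_width: 0.248
grasp_force: 60.6
```

View pics/c3.png

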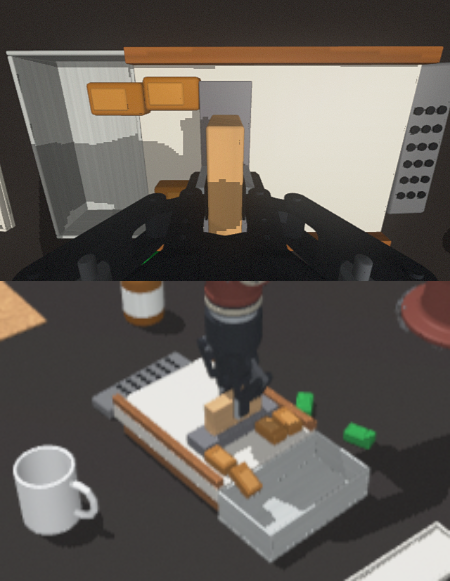

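The channel behind the scraper is clean. All four rusks are in front of the foot, in two pairs, the first already over the bin's edge. I push on.

```bash
P="python3 -m pendant"
$P '[[0,[0,-0.06,0],0],[0,[0,-0.12,0],0],[0,[0,-0.18,0],0],[0,[0,-0.24,0],0],[0,[0,-0.30,0],0],[0,[0,-0.36,0],0],[0,[0,-0.42,0],0],[0,[0,-0.48,0],0],[0,[0,-0.54,0],0],[0,[0,-0.60,0],0]]'
$P '[[0,[0,-0.06,0],0],[0,[0,-0.12,0],0],[0,[0,-0.15,0],0],[0,[0,-0.15,0],0],[0,[0,-0.15,0],0],[0,[0,-0.15,-0.1],0],[0,[0,-0.15,-0.25],0],[0,[0,-0.15,-0.4],0],[0,[0,-0.15,-0.4],0],[0,[0,-0.15,-0.4],0]]'
python3 - <<'E'
from h import *
o=[]
for n in("top","scene"):
    im=manip.grab_frame(n)["img"][...,::-1]
    im=im[140:300,180:420] if n=="scene" else im[120:280,180:420]
    o.append(cv2.resize(im,(435,290)))
cv2.imwrite("pics/c4.png",np.vstack(o))
E
```

```text
time: 12.8
tool_pos: [0.5433, 0.1109, 0.0903]
tool_rot: [-0.0, 1.0, 0.024, -0.0]
contact_force: [0.1, 0.0, -1.8]
gripper_width: 0.244
grasp_force: 60.6
time: 13.8
tool_pos: [0.5429, 0.1281, 0.1391]
tool_rot: [-0.0, 1.0, 0.024, 0.001]
contact_force: [-0.4, -0.3, -1.7]
gripper_width: 0.249
grasp_force: 60.6
```

View pics/c4.png

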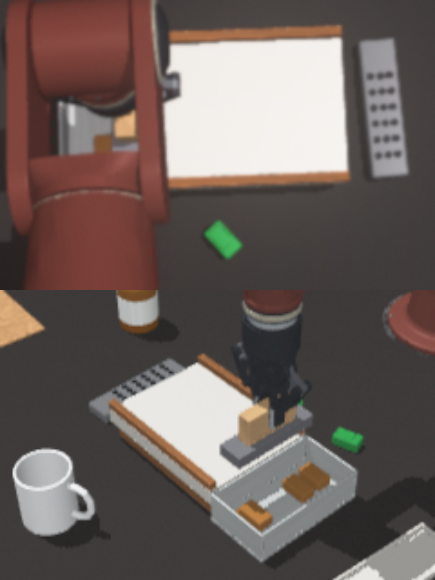

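```bash
P="python3 -m pendant"
$P '[[0,[-0.02,-0.2,0],0],[0,[-0.05,-0.45,0],0],[0,[-0.08,-0.7,0],0],[0,[-0.1,-0.955,0],0],[0,[-0.1,-0.955,0],0]]' >/dev/null
$P '[[0,[-0.02,-0.25,0],0],[0,[-0.05,-0.5,0],0],[0,[-0.08,-0.75,0],0.01],[0,[-0.1,-0.955,0],0.022],[0,[-0.1,-0.955,0],0.022],[0,[-0.1,-0.955,0],0.022],[0,[-0.1,-0.955,0],0.022]]'
python3 - <<'E'
from h import *
st=manip.state();f=manip.grab_frame("wrist");im=f["img"]
cv2.imwrite("pics/w5.png",im[...,::-1])
hsv=cv2.cvtColor(im,cv2.COLOR_RGB2HSV);h,s,v=[hsv[...,i].astype(int) for i in range(3)]
for c in blobs((h<22)&(s>70)&(v>60),200): print("o",c.mean(0).round(),rect(cast(f,c,st["tool_pos"][2]+.0324,st)),rect(cast(f,c,.022,st)))
E
```

```text
time: 15.1
tool_pos: [0.5073, 0.3548, 0.1375]
tool_rot: [0.001, 1.0, -0.01, -0.001]
contact_force: [0.6, 0.9, -0.5]
gripper_width: 0.251
grasp_force: 60.6
o [322. 253.] (array([520. , 353.6]), array([78.9, 27.3]), 1.3) (array([444.9, 352.9]), array([185.4,  64.1]), 1.3)
o [272. 211.] (array([539.9, 373.8]), array([35.5, 10.6]), -1.5) (array([491.7, 400.3]), array([83.4, 24.8]), -1.5)
o [368. 230.] (array([531.7, 335.4]), array([23.6,  7.7]), -1.5) (array([472.5, 310.2]), array([55.5, 18.2]), -1.5)
o [540.  82.] (array([586.4, 275.4]), array([23.7, 14.1]), -86.2) (array([600.8, 169.3]), array([55.6, 33. ]), -86.2)
o [524. 188.] (array([547.7, 274.3]), array([22., 12.]), -87.6) (array([510. , 166.6]), array([51.7, 28.1]), -87.6)
o [522. 222.] (array([533.4, 272.7]), array([22. , 12.8]), -86.8) (array([476.4, 162.9]), array([51.7, 30. ]), -86.8)
o [623. 259.] (array([515.7, 227. ]), array([16.2,  9.7]), -88.2) (array([434.8,  55.6]), array([38.1, 22.7]), -88.2)
```

View pics/w5.png

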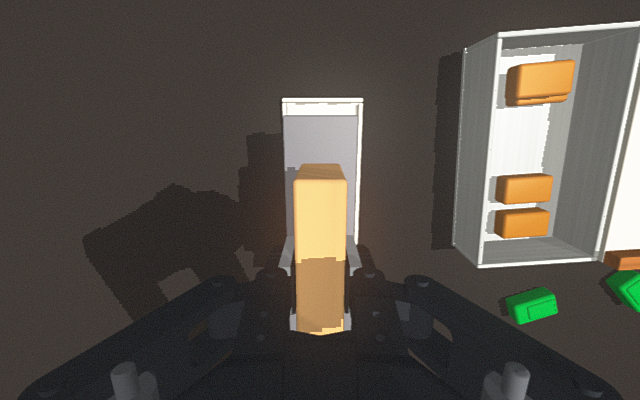

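The bin holds two single rusks, at (524,188) and (522,222), and a stacked pair at (540,82), so all four are in. The scraper is lined up over its tray, so I lower it.

```bash
P="python3 -m pendant"
$P '[[0,[0,0,0.2],0],[0,[0,0,0.4],0],[0,[0,0,0.6],0],[0,[0,0,0.7],0],[0,[0,0,0.76],0],[0,[0,0,0.78],0],[0,[0,0,0.79],0],[0,[0,0,0.79],0],[0,[0,0,0.79],0]]'
$P '[[0,[0,0,0.01],0],[0,[0,0,0.02],0],[0,[0,0,0.03],0],[0,[0,0,0.03],0],[0,[0,0,0.03],0]]'
```

```text
time: 16.05
tool_pos: [0.508, 0.3564, 0.0447]
tool_rot: [-0.0, 1.0, -0.01, 0.001]
contact_force: [0.9, -0.2, -2.3]
gripper_width: 0.245
grasp_force: 60.5
time: 16.55
tool_pos: [0.5073, 0.356, 0.0398]
tool_rot: [0.0, 1.0, -0.01, -0.0]
contact_force: [-0.3, 0.2, -1.4]
gripper_width: 0.249
grasp_force: 60.5
```

```bash
P="python3 -m pendant"
$P '[[0,[0,0,0.005],0],[0,[0,0,0.01],0],[0,[0,0,0.01],0],[0,[0,0,0.01],0]]'
$P '[[0,[0,0,0.004],0],[0,[0,0,0.008],0],[0,[0,0,0.008],0],[0,[0,0,0.008],0]]'
```

```text
time: 16.95
tool_pos: [0.5074, 0.356, 0.0387]
tool_rot: [0.0, 1.0, -0.01, -0.0]
contact_force: [-0.5, -0.1, -2.2]
gripper_width: 0.25
grasp_force: 60.5
time: 17.35
tool_pos: [0.5074, 0.356, 0.0378]
tool_rot: [-0.0, 1.0, -0.01, 0.0]
contact_force: [-0.8, -0.1, -1.3]
gripper_width: 0.246
grasp_force: 60.6
```

```bash
P="python3 -m pendant"
$P '[[0,[0,0,0.003],0],[0,[0,0,0.006],0],[0,[0,0,0.006],0],[0,[0,0,0.006],0]]'
$P '[[0,[0,0,0.003],0],[0,[0,0,0.005],0],[0,[0,0,0.005],0],[0,[0,0,0.005],0]]'
```

```text
time: 17.75
tool_pos: [0.5075, 0.3561, 0.0377]
tool_rot: [-0.0, 1.0, -0.01, 0.0]
contact_force: [-2.5, -2.2, 4.5]
gripper_width: 0.247
grasp_force: 61.4
time: 18.15
tool_pos: [0.5074, 0.3561, 0.0377]
tool_rot: [0.0, 1.0, -0.01, -0.0]
contact_force: [-5.4, -3.7, 9.0]
gripper_width: 0.249
grasp_force: 62.1
```

```bash
P="python3 -m pendant"
$P '[[0,[0,0,-0.006],0],[0,[0,0,-0.006],0],[0.4,[0,0,-0.006],0],[0.7,[0,0,-0.006],0],[1,[0,0,-0.006],0],[1,[0,0,-0.006],0],[1,[0,0,-0.006],0],[1,[0,0,-0.006],0],[1,[0,0,-0.006],0]]'
$P '[[1,[0,0,-0.1],0],[1,[0,0,-0.3],0],[1,[0,0,-0.6],0],[1,[0,0,-0.9],0],[1,[0,0,-0.9],0]]' >/dev/null
$P '[[1,[0,0,-0.3],0],[1,[0,0,-0.7],0],[1,[0,0,-0.7],0],[1,[0,0,-0.7],0]]'
python3 - <<'E'
from h import *
o=[]
st=manip.state();f=manip.grab_frame("wrist");im=f["img"]
hsv=cv2.cvtColor(im,cv2.COLOR_RGB2HSV);h,s,v=[hsv[...,i].astype(int) for i in range(3)]
for c in blobs((h<22)&(s>70)&(v>60),200): print("o",c.mean(0).round(),rect(cast(f,c,.070,st)))
g=manip.grab_frame("scene")["img"][130:330,180:480]
cv2.imwrite("pics/c6.png",np.vstack([cv2.resize(im,(450,281)),cv2.resize(g,(450,300))])[...,::-1])
E
```

```text
time: 19.05
tool_pos: [0.5074, 0.356, 0.0371]
tool_rot: [-0.0, 1.0, -0.01, 0.0]
contact_force: [0.5, 0.1, -0.4]
gripper_width: 0.999
grasp_force: 0.0
time: 19.95
tool_pos: [0.5082, 0.3565, 0.2317]
tool_rot: [-0.001, 1.0, -0.01, 0.002]
contact_force: [-0.1, -0.6, -0.2]
gripper_width: 1.008
grasp_force: 0.0
o [586. 221.] (array([461.6,  60.8]), array([122.8,  17.3]), -87.1)
o [596.  53.] (array([633.1,  88.7]), array([84. , 13.9]), -87.1)
o [321. 182.] (array([510.3, 356.4]), array([90.6, 22.1]), -1.4)
o [480.  95.] (array([597.1, 195.5]), array([45.7, 27.9]), -86.2)
o [  6. 354.] (array([288.7, 764.4]), array([107.1,  25.2]), -17.9)
o [475. 173.] (array([518.4, 190.8]), array([42.6, 23.3]), -88.1)
o [474. 199.] (array([489.3, 187.8]), array([42.9, 24.7]), -87.6)
```

View pics/c6.png

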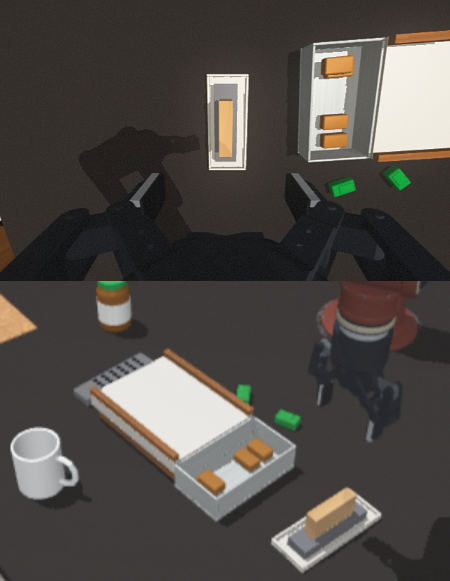

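```bash
python3 -c "
from plant import manip
print(manip.job_done())"
```

```text
the job is handed in; nothing more can be done
None
```

I pushed all four rusks into the bin with the scraper and set it back flat in its tray. The gripper is off it, the remote, jar and green look-alikes were not moved, and the job was handed in at about 20 s. Two rusks lie stacked, so I counted the fourth from the stack's size and visible edge rather than seeing it separately.

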